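# Bare the pop-up sockets and hold them up

### The arm

A 7-joint arm with a two-finger parallel gripper is mounted at the origin on the work surface. World frame = base frame: x ahead of the robot, y to its left, z up, the work surface at z = 0. Lengths are in mm, angles in rad, forces in N, time in s.
With the tool pointing down it reaches from about 425 to 875 mm from the base axis. Payload 8.4 kg.
Tool frame: the origin (TCP) lies at the very end of the fingers, on their centre line; the grasp point (between the pads) lies 19 mm behind it; z points along the fingers, y is the line along which they close (so a half turn about z gives the same grasp; the last joint's range is limited). The gripper opens to 87 mm and grips with 3 to 60 N. Pads are 19 mm wide; open, the fingers measure 117 mm over their backs; the gripper's body (75 mm by 190 mm) begins 51 mm behind the grasp point.
Start: joints at [-1.369, 0.333, 0.04, 1.465, -0.013, 1.343, -0.059], TCP at [192.586, 620.785, 222.546] pointing down, gripper open.
Joint ranges: [-2.58, 2.58], [-0.38, 2.09], [-1.3, 1.39], [0.25, 2.4], [-1.5, 4.64], [0.08, 2.09], [-2.65, 2.65]. Speed limits (rad/s): [2.22, 2.22, 2.79, 2.79, 3.14, 3.14, 3.14].

### API

Orientations are given as a 3x3 rotation matrix whose columns are the frame's x, y, z axes.
In Python, from cell import env gives the robot as it stands.
- The arm moves only by the shell command python3 -m handwheel 'ROWS' [OPENING] [FORCE]. ROWS is JSON, a list of rows, each an object of numbers: "tx", "ty", "tz": the shift along the tool's x, y, z in mm; "turn": the turn about the tool's z in degrees. In form: [{"tx": .., "ty": .., "tz": .., "turn": ..}, ...]. A call has 1 to 20 rows; each row shifts and turns the commanded pose from where the row before left it, along the tool's axes as they then stand; what a row does not reach is not made up. A row lasts 1/12 s, in which the tool goes at most 41.7 mm and 7.16 degrees, less where a joint would pass 70% of its speed; a pose out of reach is approached as far as the arm can. A call with a gripper value outside its range is refused whole. OPENING is the finger opening in mm, from 0 to 87, set as the call begins (- or left out, the last holds). The fingers move at their own pace and stop on an object; FORCE is the grip in N (left out, the last holds). Time passes only in rows, so rows that do not move let the fingers close. It gives the time, the measured TCP pose, the force, the opening and the grip force at its end, in the units of the state.
- env.get_state(): the state, without advancing time (a new reading comes with each control period).
- env.grab_frame(name): name is "scene" or "top" or "wrist"; returns a dict with "img" (384x512x3 uint8, blue, green, red), "fovy" (degrees; the focal length in pixels is half the picture's height over the tangent of half this angle, whatever the lens; pixels are square), "cx", "cy" (the principal point, pixels), "rvec" (rotation vector, rad) and "tvec" (3), from world to camera coordinates, as OpenCV has them. Camera axes: x right, y down, z forward; pixel columns grow to the right and rows downward; lengths in mm; the calibration is good to about 2 mm. A picture is of the moment at which its call begins. There is no depth.
- env.close_job(): hands the job in; it is judged then, once.
The state is a dict: "time": time; "q": joint angles; "dq": joint speeds; "joint_torque": joint torques, N m; "tcp_pos": TCP position; "orientation": TCP orientation; "contact_force": force on the tool from outside, world axes, zero at the start; "torque": the same for the moment, N m; "gripper_width": opening from 0.0 (shut) to 1.0 (fully open); "grip_force": force on a finger pad.
Only numpy, scipy, OpenCV 4.12 (cv2) and the standard library are available. Lean on these libraries where they do the work, as an engineer would, in place of code of your own. Each camera call takes 0.05 s, during which the arm holds its last target. There are 200 camera calls.

### The job

Use the palette knife, not the gripper, to lever the steel splash cover of the pop-up socket dock all the way open, then lay the knife flat on the counter again without dropping it. Then squeeze the orange release button in the side of the post's white head, pull the post up to its second stop (fully out, both sockets clear) and finish still holding it there with the button squeezed in. Leave the jars, bottles, can, tub and mug where they are.

Things in the scene. Friction and masses are not known exactly. Their poses are not given: they have to be found in the camera images.
- dock: Fixed pop-up socket dock on the counter: black plinth 134 x 120 mm in plan (x from -70 to +64 mm), 26 mm high, with an aluminium collar 60 x 70 mm on it from 26 to 36 mm height. Origin on the counter, under the post's axis; x points from the cover's lip towards the hinge, y to the side on which the orange button sits, z up.
- cover: Steel cover over the post: upside-down open box 110 x 110 x 54 mm, walls 3 mm, 0.4 kg. Shut, its rim is 36 mm above the counter, leaving a gap 10 mm high over the plinth, free for 20 mm in from the front wall's outside to the collar. Origin on the hinge line (along dock y, at dock x = +55 mm, height 36 mm). A red lip 70 mm wide, 4 mm thick sticks out 12 mm from the front rim's middle.
- cover_lip (a point): Front lower edge of the cover's red lip, in the middle, 122 mm from the hinge line; shut, it is at dock x = -67 mm, height 36 mm.
- cover_hinge (a joint): Angle of the cover in rad: 0 shut, 1.9 fully open (tipped back past upright). Raised less than about 0.5 it falls shut; beyond that its spring swings it fully open by itself, within about 2 s, and it stays. It takes about 1 N at the lip to lift it.
- knife: Palette knife 200 mm long lying flat, loose. Wooden handle 110 x 22 x 20 mm (x from -100 to +10 mm), steel blade 90 x 24 mm and 2.5 mm thick (x from +10 to +100 mm) at mid height of the handle, so 10 mm above the underside. Origin at mid length, on the underside; x points to the blade's tip, z up. About 90 g.
- knife_grip (a point): Point inside the knife's handle, 30 mm behind mid length and 10 mm above the underside, near the centre of mass: the place to grip it across its 22 mm width.
- knife_tip (a point): End of the blade, 100 mm ahead of mid length, 10 mm above the underside.
- post_head: White head of the telescoping post, 34 x 34 mm in plan, from 40 to 76 mm above the counter with the post down, under the cover; the post's aluminium stem is 26 mm square, with two sockets on its front. Origin on the post's axis, at counter height with the post down; axes as the dock's. The post weighs about 0.3 kg and slides with about 2 N of friction.
- post_grip (a point): Point on the post's axis in the white head, 60 mm above the counter with the post down: the height to grip, fingers closing along the dock's y over the button and the face across from it (41.5 mm across with the button out, 35.5 mm with it squeezed in).
- release_face (a point): Middle of the outer face of the orange release button, 20 x 20 mm, on the dock's +y side of the white head, standing 7.5 mm proud of it, 58 mm above the counter with the post down.
- release (a joint): How far the button is pressed, m: 0 out, 0.006 fully in (3 N to start, 6 N fully in). It springs back when let go. Out, it locks the post at 0, at the first stop and at the second; pressed over 0.0045 it frees the post.
- post_slide (a joint): How far the post is drawn up, m: 0 down, 0.06 first stop (passed without a catch while the button is pressed), 0.12 second stop and end of travel.
- sugar_jar: Sugar jar with white lid and paper label, 64 mm across, 85 mm high; bystander, origin at the centre of its underside.
- spice_red: Spice jar, orange label, 44 mm across, 95 mm high; bystander, origin at the centre of its underside.
- spice_green: Spice jar, green label, 44 mm across, 100 mm high; bystander, origin at the centre of its underside.
- salt_can: Blue salt can, 72 mm across, 140 mm high; bystander, origin at the centre of its underside.
- oil_bottle: Green glass oil bottle, 72 mm across, 240 mm high; bystander, origin at the centre of its underside.
- powder_tub: White tub with orange label, 120 mm across, 190 mm high; bystander, origin at the centre of its underside.
- mug: Blue mug, 80 mm across, 90 mm high, handle at its +y; bystander, origin at the centre of its underside.
There are look-alikes about, which are no part of the job. Several things have the shape of the knife; the one meant has the colours described above.

How it is judged:
By the outcome, as a careful person would: the job done as asked, in the order asked, and still so for the second after the job is handed in, while the arm keeps its last pose, push and grip.
It also fails if it takes over 64 s, if anything falls off the work surface, if the arm or the gripper's body presses on something with over 40 N, if the wrist force passes 120 N, or if a joint passes its speed limit or range.

## Working session

There is one attempt and no reset: what is moved stays moved. The work goes in short steps, Python scripts to look and compute and a shell command to move; the robot and the scene stay as the last step left them, time stands still between calls to the robot, and variables do not carry over. Pictures are saved under pics/ and viewed, at most 10 in all, crops included, and the job is handed in when it is done.

```bash
ls; mkdir -p pics; cat > h.py <<'E'
import numpy as np, cv2, json
from cell import env
def grab(n,fn):
    f=env.grab_frame(n); cv2.imwrite(f'pics/{fn}.png',f['img'])
    np.savez(f'pics/{fn}.npz',**f); return f
def load(fn): return np.load(f'pics/{fn}.npz')
def cam(f):
    R,_=cv2.Rodrigues(np.array(f['rvec'],float)); t=np.array(f['tvec'],float).ravel()
    F=f['img'].shape[0]/2/np.tan(np.radians(float(f['fovy']))/2)
    return R,t,F
def ray(f,u,v):
    R,t,F=cam(f); d=R.T@np.array([(u-f['cx'])/F,(v-f['cy'])/F,1]); return -R.T@t,d
def atz(f,u,v,z):
    c,d=ray(f,u,v); return c+d*(z-c[2])/d[2]
def proj(f,p):
    R,t,F=cam(f); q=R@np.array(p,float)+t; return q[:2]/q[2]*F+[float(f['cx']),float(f['cy'])]
def tri(obs):
    A=np.zeros((3,3));b=np.zeros(3)
    for f,u,v in obs:
        c,d=ray(f,u,v); d/=np.linalg.norm(d); P=np.eye(3)-np.outer(d,d); A+=P;b+=P@c
    return np.linalg.solve(A,b)
def st():
    s=env.get_state(); print(s['time'],np.round(s['tcp_pos'],1),np.round(s['orientation'],3).tolist(),np.round(s['contact_force'],1),s['gripper_width'],s['grip_force'])
E
python3 - <<'E'
from h import *
for n in ['scene','top']:
    f=grab(n,n+'0'); print(n,f['fovy'],f['cx'],f['cy'],-cam(f)[0].T@cam(f)[1])
a=cv2.imread('pics/scene0.png');b=cv2.imread('pics/top0.png')
cv2.imwrite('pics/s0.png',cv2.resize(a,(800,600)));cv2.imwrite('pics/t0.png',cv2.resize(b,(800,600)))
st(); print(np.round(env.get_state()['q'],3))
E
```

```text
pics
scene 43.45594851425136 263.03373144923427 194.76766022193235 [1058.77490685  660.41740649 1075.73423131]
top 50.29578661883817 259.5016708979674 200.78825267702547 [ 357.07976721  -88.12355263 1276.28878281]
0.1 [192.5 620.4 221.7] [[-0.955, 0.296, -0.0], [0.296, 0.955, -0.001], [-0.0, -0.001, -1.0]] [ 0.2 -0.4 -0.4] 0.9994804269155421 0.0
[-1.369  0.334  0.04   1.466 -0.013  1.343 -0.059]
```

View pics/s0.png

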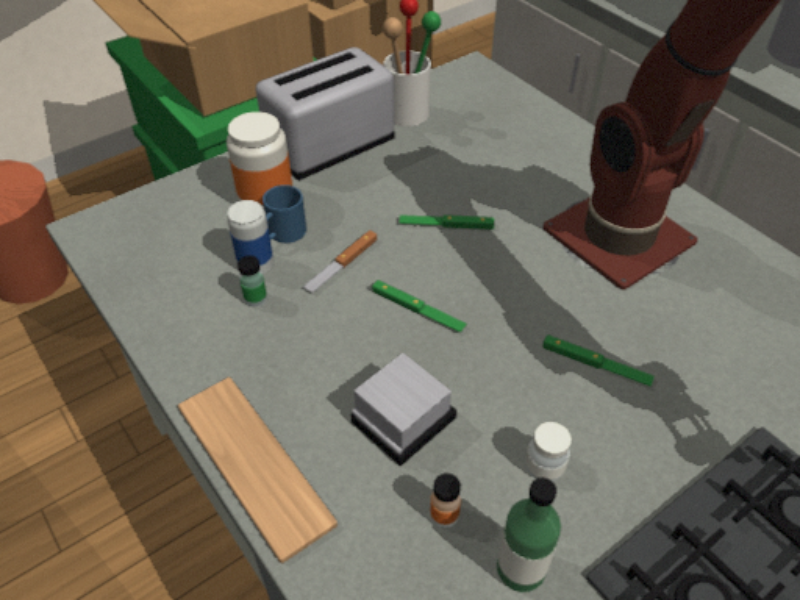

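View pics/t0.png

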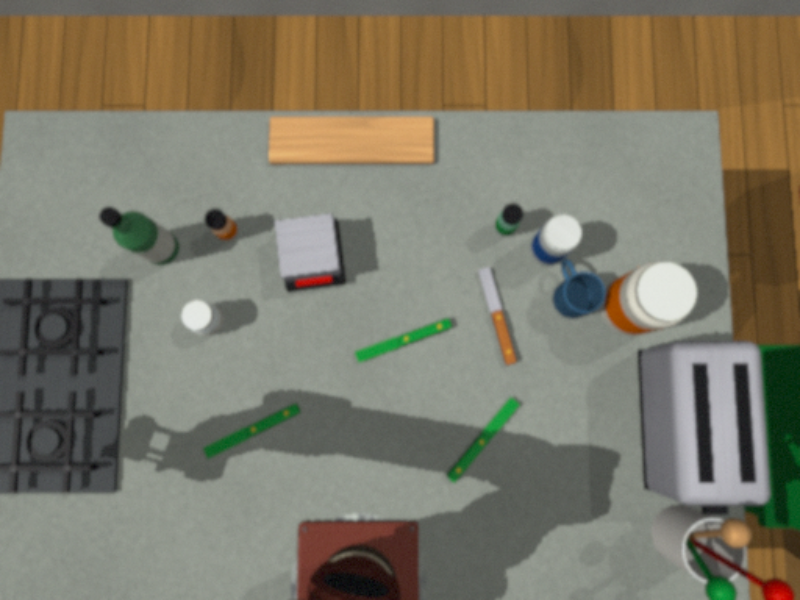

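The two views show the knife with the wooden handle at top (503,335), its tip at (486,270). The dock is at top (310,250), with its red lip (313,282) facing the robot. The green knives are look-alikes.

```bash
python3 - <<'E'
from h import *
S,T=load('scene0'),load('top0'); k=512/800
def t(n,s,tp): 
    p=tri([(S,s[0]*k,s[1]*k),(T,tp[0]*k,tp[1]*k)]); print(n,np.round(p,1), np.round(proj(S,p)/k-s,1))
t('tip',(307,289),(486,269)); t('hend',(375,235),(513,363)); t('joint',(340,261),(497,311))
for n,u,v,z in [('lip L',296,286,40),('lip R',333,282,40),('cov bl',276,220,90),('cov br',334,214,90),('cov fr',340,271,90),('cov fl',283,279,90),('pl fl',289,291,26),('pl fr',345,284,26),('pl br',339,217,26),
 ('sugar',198,315,85),('spicer',216,219,95),('spiceg',512,214,100)]:
    print(n,np.round(atz(T,u*k,v*k,z),1))
E
```

```text
tip [ 607.4 -254.6    7.4] [-0.8 -0.2]
hend [ 415.3 -302.4    8.7] [-2.3 -0.4]
joint [ 519.4 -272.7   17.7] [-1.4 -0.3]
lip L [568.5 121.8  40. ]
lip R [576.4  49.4  40. ]
cov bl [687.4 153.9  90. ]
cov br [699.1  43.6  90. ]
cov fr [588.5  30.9  90. ]
cov fl [573.3 138.   90. ]
pl fl [560.8 137.8  26. ]
pl fr [574.8  27.1  26. ]
pl br [711.4  40.6  26. ]
sugar [505.7 296.8  85. ]
spicer [688.  266.7  95. ]
spiceg [ 696.1 -294.5  100. ]
```

```bash
python3 -m handwheel '[{"tx":-27,"ty":-22},{"tx":-27,"ty":-22},{"tx":-27,"ty":-22},{"tx":-27,"ty":-22},{"tx":-27,"ty":-22},{"tx":-27,"ty":-22},{"tx":-27,"ty":-22},{"tx":-27,"ty":-22},{"tx":-27,"ty":-22},{"tx":-27,"ty":-22},{"tx":-27,"ty":-22},{"tx":-27,"ty":-22},{"tx":-27,"ty":-22},{"tx":-27,"ty":-22},{"tx":-27,"ty":-22},{"tx":-27,"ty":-22},{},{},{}]'
python3 - <<'E'
from h import *
f=grab('wrist','w1'); cv2.imwrite('pics/w1b.png',cv2.resize(f['img'],(800,600))); st(); print(np.round(env.get_state()['q'],2),-cam(f)[0].T@cam(f)[1], f['fovy'])
E
```

```text
0.15 [192.5 620.5 221.9] [[-0.955, 0.296, -0.0], [0.296, 0.955, -0.001], [-0.0, -0.001, -1.0]] [ 0.4  0.5 -0.7] 0.9981887214040862 0.0
[-1.37  0.33  0.04  1.47 -0.01  1.34 -0.06] [119.72599566 643.23127001 383.98950331] 70.03008544428951invalid input
```

View pics/w1b.png

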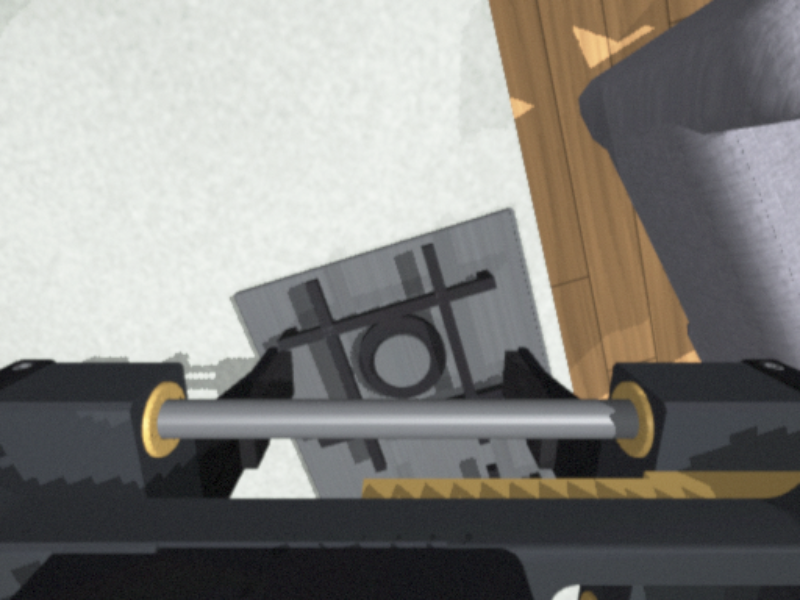

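The wrist view shows only the cooktop, since the rows were refused. I'll retry with every key written out.

```bash
python3 -m handwheel '[{"tx":-27,"ty":-22,"tz":0,"turn":0},{"tx":-27,"ty":-22,"tz":0,"turn":0},{"tx":-27,"ty":-22,"tz":0,"turn":0},{"tx":-27,"ty":-22,"tz":0,"turn":0},{"tx":-27,"ty":-22,"tz":0,"turn":0},{"tx":-27,"ty":-22,"tz":0,"turn":0},{"tx":-27,"ty":-22,"tz":0,"turn":0},{"tx":-27,"ty":-22,"tz":0,"turn":0},{"tx":-27,"ty":-22,"tz":0,"turn":0},{"tx":-27,"ty":-22,"tz":0,"turn":0},{"tx":-27,"ty":-22,"tz":0,"turn":0},{"tx":-27,"ty":-22,"tz":0,"turn":0},{"tx":-27,"ty":-22,"tz":0,"turn":0},{"tx":-27,"ty":-22,"tz":0,"turn":0},{"tx":-27,"ty":-22,"tz":0,"turn":0},{"tx":-27,"ty":-22,"tz":0,"turn":0}]'
python3 - <<'E'
from h import *
st(); print(np.round(env.get_state()['q'],2))
E
```

```text
time: 1.48
tcp_pos: [501.4, 155.0, 222.6]
orientation: [[-0.955, 0.296, 0.0], [0.296, 0.955, 0.0], [-0.0, 0.0, -1.0]]
contact_force: [0.6, 0.7, -0.5]
gripper_width: 1.001
grip_force: 0.0
1.4833 [501.4 155.  222.6] [[-0.955, 0.296, 0.0], [0.296, 0.955, 0.0], [-0.0, 0.0, -1.0]] [ 0.6  0.7 -0.5] 1.00117878759548 0.0
[-0.81  0.07  0.45  1.79 -0.03  1.29  0.92]
```

```bash
python3 -m handwheel '[{"tx":0,"ty":0,"tz":0,"turn":7},{"tx":0,"ty":0,"tz":0,"turn":7},{"tx":0,"ty":0,"tz":0,"turn":7},{"tx":0,"ty":0,"tz":0,"turn":7},{"tx":0,"ty":0,"tz":0,"turn":7},{"tx":0,"ty":0,"tz":0,"turn":7},{"tx":0,"ty":0,"tz":0,"turn":7},{"tx":0,"ty":0,"tz":0,"turn":7},{"tx":0,"ty":0,"tz":0,"turn":7},{"tx":0,"ty":0,"tz":0,"turn":7},{"tx":0,"ty":0,"tz":0,"turn":7},{"tx":0,"ty":0,"tz":0,"turn":7},{"tx":0,"ty":0,"tz":0,"turn":7},{"tx":0,"ty":0,"tz":0,"turn":7},{"tx":0,"ty":0,"tz":0,"turn":7},{"tx":0,"ty":0,"tz":0,"turn":7},{"tx":0,"ty":0,"tz":0,"turn":7},{"tx":0,"ty":0,"tz":0,"turn":7},{"tx":0,"ty":0,"tz":0,"turn":7},{"tx":0,"ty":0,"tz":0,"turn":7}]'
python3 - <<'E'
from h import *
f=grab('wrist','w2'); cv2.imwrite('pics/w2b.png',cv2.resize(f['img'],(800,600))); st()
E
```

```text
time: 3.15
tcp_pos: [500.7, 156.5, 222.4]
orientation: [[0.924, 0.381, -0.0], [0.381, -0.924, -0.0], [-0.0, 0.0, -1.0]]
contact_force: [-0.0, 0.5, 0.9]
gripper_width: 0.998
grip_force: 0.0
3.2 [500.8 156.5 222.4] [[0.928, 0.373, -0.0], [0.373, -0.928, -0.0], [-0.0, 0.0, -1.0]] [0.3 0.7 0.3] 1.0023701585530973 0.0
```

View pics/w2b.png

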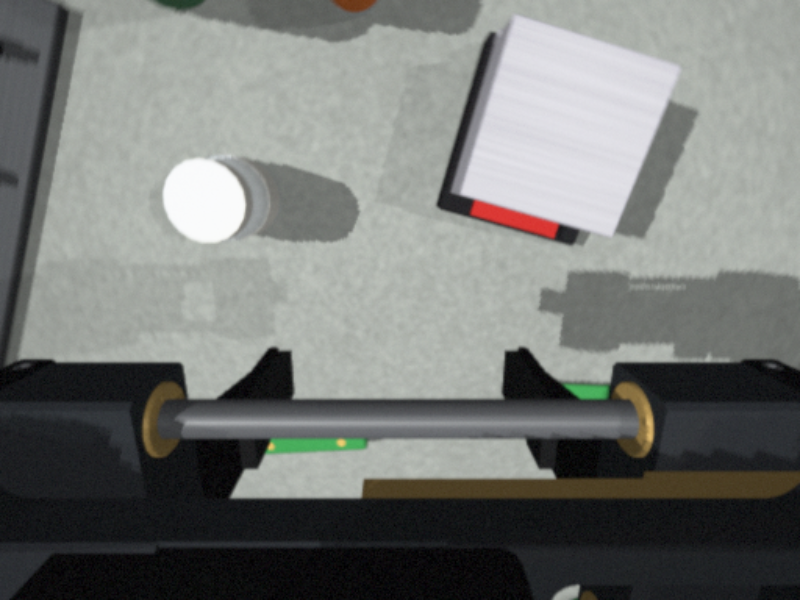

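The wrist view shows the lip's front edge from (471,214) to (556,238) and the cover's top corners at (461,191), (612,236), (680,68) and (515,15).

```bash
python3 - <<'E'
from h import *
W,T,S=load('w2'),load('top0'),load('scene0'); k=.64
for n,w,t,z in [('lipL',(472,216),(296,288),40),('lipR',(556,239),(334,284),40),('fl',(461,191),(284,279),90),('fr',(612,236),(340,271),90),('br',(680,68),(334,214),90),('bl',(515,15),(276,219),90)]:
    print(n,np.round(tri([(W,w[0]*k,w[1]*k),(T,t[0]*k,t[1]*k)]),1),np.round(atz(W,w[0]*k,w[1]*k,z),1))
W2=load('w2')
# move to knife
p=np.array([500.8,156.5]);x=np.array([.927,.375]);y=np.array([.375,-.927]);d=np.array([482,-285])-p
print(d@x,d@y)
E
```

```text
lipL [566.3 121.1  38.8] [567.9 120.5  40. ]
lipR [575.5  47.8  31.7] [577.1  50.5  40. ]
fl [579.8 140.6  62.9] [580.5 143.7  90. ]
fr [591.8  31.5  81.1] [592.7  35.6  90. ]
br [702.4  44.8  80.2] [698.7  49.4  90. ]
bl [691.2 155.8  78.8] [685.5 156.5  90. ]
-182.9901 402.2205
```

```bash
python3 -m handwheel '[{"tx":-13,"ty":28,"tz":0,"turn":0},{"tx":-13,"ty":29,"tz":0,"turn":0},{"tx":-13,"ty":29,"tz":0,"turn":0},{"tx":-13,"ty":29,"tz":0,"turn":0},{"tx":-13,"ty":29,"tz":0,"turn":0},{"tx":-13,"ty":29,"tz":0,"turn":0},{"tx":-13,"ty":29,"tz":0,"turn":0},{"tx":-13,"ty":29,"tz":0,"turn":0},{"tx":-13,"ty":29,"tz":0,"turn":0},{"tx":-13,"ty":29,"tz":0,"turn":0},{"tx":-13,"ty":29,"tz":0,"turn":0},{"tx":-13,"ty":29,"tz":0,"turn":0},{"tx":-13,"ty":29,"tz":0,"turn":0},{"tx":-13,"ty":26,"tz":0,"turn":0},{"tx":0,"ty":0,"tz":15,"turn":4},{"tx":0,"ty":0,"tz":25,"turn":4},{"tx":0,"ty":0,"tz":25,"turn":0},{"tx":0,"ty":0,"tz":15,"turn":0},{"tx":0,"ty":0,"tz":0,"turn":0},{"tx":0,"ty":0,"tz":0,"turn":0}]'
python3 - <<'E'
from h import *
f=grab('wrist','w3'); cv2.imwrite('pics/w3b.png',cv2.resize(f['img'],(800,600))); st()
print(np.round(env.get_state()['q'],2))
E
```

```text
time: 4.87
tcp_pos: [488.2, -284.4, 142.3]
orientation: [[0.967, 0.257, -0.002], [0.257, -0.967, 0.0], [-0.001, -0.0, -1.0]]
contact_force: [-0.4, -0.0, 0.3]
gripper_width: 1.001
grip_force: 0.0
4.9167 [ 488.8 -284.8  143.3] [[0.967, 0.256, 0.0], [0.256, -0.967, -0.0], [0.0, 0.0, -1.0]] [ 0.1 -0.6  0.1] 0.9988437663447756 0.0
[-0.33  0.31  0.93  1.81 -0.27  1.16 -0.62]
```

View pics/w3b.png

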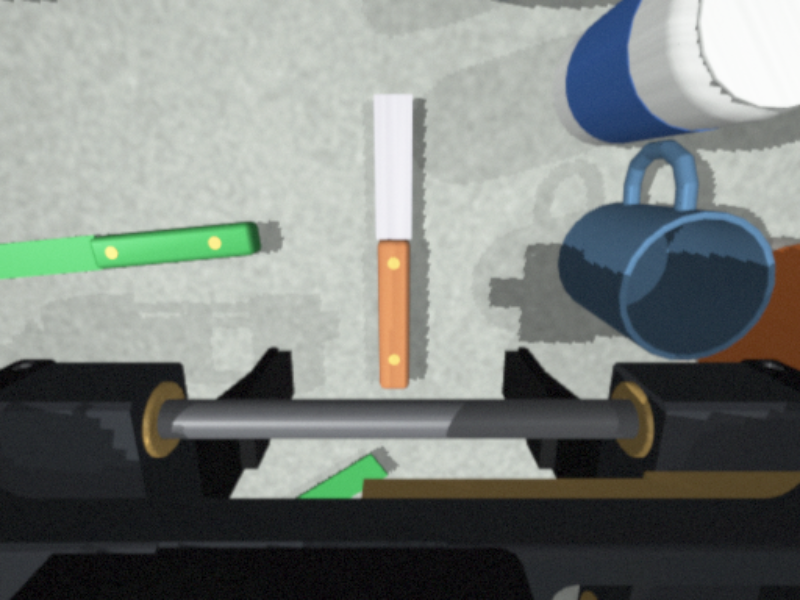

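The knife is lined up with the tool: tip (393,95), blade joint (394,240), handle end (394,388). The mug's handle is well to the right.

```bash
python3 - <<'E'
from h import *
W,S,T=load('w3'),load('scene0'),load('top0');k=.64
a=atz(W,393*k,95*k,11);b=atz(W,394*k,388*k,20);j=atz(W,394*k,240*k,20);print(a,j,b,np.linalg.norm(a-b))
print('tri',tri([(W,393*k,95*k),(S,307*k,289*k)]),tri([(W,394*k,388*k),(S,375*k,235*k)]),tri([(W,394*k,388*k),(T,513*k,364*k)]))
d=(a-b)[:2];d/=np.linalg.norm(d);print('yaw',np.degrees(np.arctan2(d[1],d[0])))
g=(a[:2]+b[:2])/2-30*d; s=env.get_state();o=np.array(s['orientation']);v=g-np.array(s['tcp_pos'])[:2]
print('grip',g,'tool',v@o[:2,0],v@o[:2,1],np.degrees(np.arctan2(o[1,0],o[0,0])),s['tcp_pos'])
E
```

```text
[ 610.03014548 -249.13802502   11.        ] [ 523.83667726 -272.44353743   20.        ] [ 418.80647237 -299.95473789   20.        ] 198.0652202299608
tri [ 609.23510161 -248.95448126   13.02192892] [ 410.5335869  -301.77521409    4.93356967] [ 416.68701413 -302.35326591   16.46121969]
yaw 14.882097967346022
grip [ 485.42461773 -282.25130657] tool -2.6077753783132667 -3.3109105500803224 14.846128425137445 [ 488.79367389 -284.78351602  143.30746998]
```

```bash
python3 -m handwheel '[{"tx":-2.6,"ty":-3.3,"tz":10,"turn":0},{"tx":0,"ty":0,"tz":25,"turn":0},{"tx":0,"ty":0,"tz":30,"turn":0},{"tx":0,"ty":0,"tz":30,"turn":0},{"tx":0,"ty":0,"tz":20,"turn":0},{"tx":0,"ty":0,"tz":12,"turn":0},{"tx":0,"ty":0,"tz":8,"turn":0},{"tx":0,"ty":0,"tz":4,"turn":0},{"tx":0,"ty":0,"tz":0,"turn":0},{"tx":0,"ty":0,"tz":0,"turn":0}]' 60 && python3 -m handwheel '[{"tx":0,"ty":0,"tz":0,"turn":0},{"tx":0,"ty":0,"tz":0,"turn":0},{"tx":0,"ty":0,"tz":0,"turn":0},{"tx":0,"ty":0,"tz":0,"turn":0},{"tx":0,"ty":0,"tz":0,"turn":0},{"tx":0,"ty":0,"tz":0,"turn":0},{"tx":0,"ty":0,"tz":0,"turn":0},{"tx":0,"ty":0,"tz":0,"turn":0}]' 0 45
```

```text
time: 5.75
tcp_pos: [486.0, -282.4, 4.6]
orientation: [[0.967, 0.255, 0.001], [0.255, -0.967, -0.001], [0.001, 0.001, -1.0]]
contact_force: [-0.0, 0.5, 0.7]
gripper_width: 0.689
grip_force: 0.0
time: 6.42
tcp_pos: [485.3, -282.0, 3.6]
orientation: [[0.967, 0.255, 0.0], [0.255, -0.967, -0.0], [0.0, 0.0, -1.0]]
contact_force: [0.5, 1.1, 1.7]
gripper_width: 0.247
grip_force: 45.0
```

```bash
python3 -m handwheel '[{"tx":0,"ty":0,"tz":-4,"turn":0},{"tx":0,"ty":0,"tz":-10,"turn":0},{"tx":0,"ty":0,"tz":-20,"turn":0},{"tx":0,"ty":0,"tz":-25,"turn":0},{"tx":0,"ty":0,"tz":-25,"turn":3.8},{"tx":0,"ty":0,"tz":-16,"turn":4},{"tx":0,"ty":0,"tz":0,"turn":0},{"tx":0,"ty":-14,"tz":0,"turn":0},{"tx":0,"ty":-30,"tz":0,"turn":0},{"tx":0,"ty":-40,"tz":0,"turn":0},{"tx":0,"ty":-40,"tz":0,"turn":0},{"tx":0,"ty":-40,"tz":0,"turn":0},{"tx":0,"ty":-40,"tz":0,"turn":0},{"tx":-2,"ty":-40,"tz":0,"turn":0},{"tx":-2,"ty":-40,"tz":0,"turn":0},{"tx":-2,"ty":-30,"tz":0,"turn":0},{"tx":-2,"ty":-25,"tz":0,"turn":0},{"tx":0,"ty":-15,"tz":0,"turn":0},{"tx":0,"ty":0,"tz":0,"turn":0},{"tx":0,"ty":0,"tz":0,"turn":0}]'
python3 - <<'E'
from h import *
f=grab('wrist','w4'); cv2.imwrite('pics/w4b.png',cv2.resize(f['img'],(800,600))); st()
print(np.round(env.get_state()['q'],2))
E
```

```text
time: 8.08
tcp_pos: [434.0, 68.7, 103.4]
orientation: [[0.992, 0.124, -0.0], [0.124, -0.992, -0.0], [-0.0, 0.0, -1.0]]
contact_force: [0.1, 0.5, -0.8]
gripper_width: 0.247
grip_force: 45.0
8.1333 [434.2  67.8 103.4] [[0.993, 0.122, -0.0], [0.122, -0.993, -0.0], [-0.0, 0.0, -1.0]] [ 0.5 -0.6 -1.3] 0.24408656534843046 44.99525427818298
[-1.03 -0.03  0.78  2.13  0.02  1.03 -1.71]
```

View pics/w4b.png

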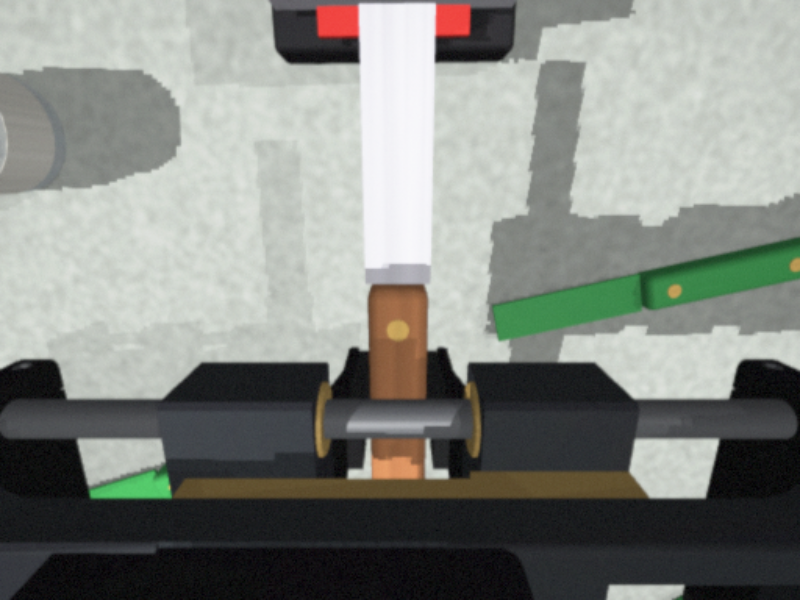

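The knife is held straight and level, with the blade tip at (398,3). It sits centred over the lip, whose front edge runs (318,37) to (470,36), and over the plinth's front edge at row 62.

```bash
python3 - <<'E'
from h import *
W=load('w4');k=.64;s=env.get_state();x=np.array([.9925,.122]);y=np.array([.122,-.9925])
p0=np.array(s['tcp_pos'])[:2]
for n,u,v,z in [('tip',398,3,111),('lipL',318,37,38),('lipR',470,36,38),('plL',290,60,26),('plR',500,62,26),('hj',398,284,119)]:
    p=atz(W,u*k,v*k,z);d=p[:2]-p0;print(n,np.round(p,1),'tool',d@x,d@y)
E
```

```text
tip [562.5  84.6 111. ] tool 129.389214928974 -0.9628646755269124
lipL [568.9 123.1  38. ] tool 140.4420119339875 -38.4252415195907
lipR [578.1  52.4  38. ] tool 140.91643586077603 32.82073200168273
plL [560.2 138.6  26. ] tool 133.6426268985638 -54.91992920686319
plR [572.2  34.2  26. ] tool 132.84030406914206 50.1802092776042
hj [474.9  73.7 119. ] tool 41.08961611588227 -0.8437528511748296
```

```bash
python3 -m handwheel '[{"tx":0,"ty":-2,"tz":10,"turn":0},{"tx":0,"ty":0,"tz":20,"turn":0},{"tx":0,"ty":0,"tz":20,"turn":0},{"tx":0,"ty":0,"tz":15,"turn":0},{"tx":0,"ty":0,"tz":9,"turn":0},{"tx":0,"ty":0,"tz":4.8,"turn":0},{"tx":0,"ty":0,"tz":0,"turn":0},{"tx":0,"ty":0,"tz":0,"turn":0},{"tx":0,"ty":0,"tz":0,"turn":0},{"tx":0,"ty":0,"tz":0,"turn":0}]' && python3 - <<'E'
from h import *
f=grab('wrist','w5');cv2.imwrite('pics/w5b.png',cv2.resize(f['img'][0:130,150:370],(800,473),interpolation=cv2.INTER_CUBIC)); st()
E
```

```text
time: 8.97
tcp_pos: [434.8, 70.6, 25.5]
orientation: [[0.993, 0.121, 0.001], [0.121, -0.993, 0.001], [0.001, -0.001, -1.0]]
contact_force: [-0.3, -0.2, -1.3]
gripper_width: 0.242
grip_force: 45.0
9.0167 [434.7  70.7  25.4] [[0.993, 0.121, 0.001], [0.121, -0.993, 0.001], [0.001, -0.001, -1.0]] [-0.1 -0.7 -0.8] 0.24395284756612698 44.99535799026489
```

View pics/w5b.png

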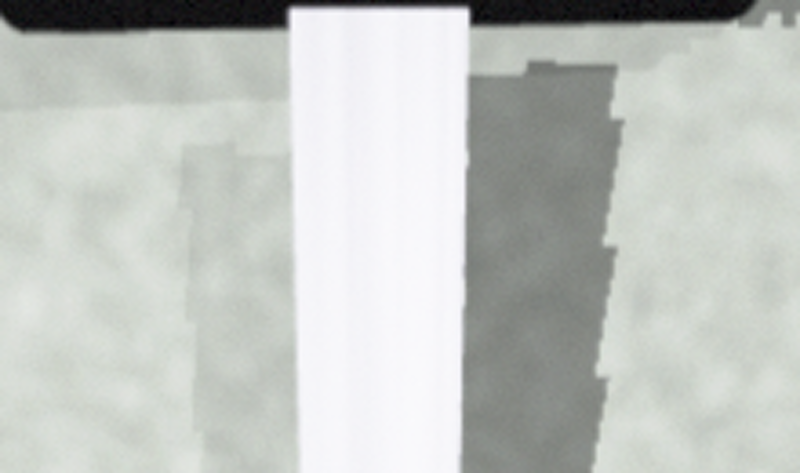

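The tip is just at the plinth's front edge (crop row 7), centred and free of contact. I'll slide it in under the lip.

```bash
python3 -m handwheel '[{"tx":4,"ty":0,"tz":0.6,"turn":0},{"tx":5,"ty":0,"tz":0,"turn":0},{"tx":5,"ty":0,"tz":0,"turn":0},{"tx":5,"ty":0,"tz":0,"turn":0},{"tx":5,"ty":0,"tz":0,"turn":0},{"tx":5,"ty":0,"tz":0,"turn":0},{"tx":4,"ty":0,"tz":0,"turn":0},{"tx":3,"ty":0,"tz":0,"turn":0},{"tx":1,"ty":0,"tz":0,"turn":0},{"tx":0,"ty":0,"tz":0,"turn":0},{"tx":0,"ty":0,"tz":0,"turn":0}]' - 60
```

```text
time: 9.93
tcp_pos: [470.7, 74.8, 24.1]
orientation: [[0.993, 0.121, -0.0], [0.121, -0.993, -0.0], [-0.0, 0.0, -1.0]]
contact_force: [0.5, 0.3, -1.9]
gripper_width: 0.244
grip_force: 60.0
```

```bash
python3 -m handwheel '[{"tx":0,"ty":0,"tz":-3,"turn":0},{"tx":0,"ty":0,"tz":-4,"turn":0},{"tx":0,"ty":0,"tz":-5,"turn":0},{"tx":1,"ty":0,"tz":-6,"turn":0},{"tx":1,"ty":0,"tz":-6,"turn":0},{"tx":1,"ty":0,"tz":-6,"turn":0},{"tx":2,"ty":0,"tz":-6,"turn":0},{"tx":2,"ty":0,"tz":-6,"turn":0},{"tx":3,"ty":0,"tz":-6,"turn":0},{"tx":3,"ty":0,"tz":-6,"turn":0},{"tx":3,"ty":0,"tz":-6,"turn":0},{"tx":3,"ty":0,"tz":-6,"turn":0},{"tx":3,"ty":0,"tz":-6,"turn":0},{"tx":3,"ty":0,"tz":-5,"turn":0},{"tx":0,"ty":0,"tz":-2,"turn":0},{"tx":0,"ty":0,"tz":0,"turn":0},{"tx":0,"ty":0,"tz":0,"turn":0}]'
python3 - <<'E'
from h import *
f=grab('wrist','w6');g=grab('scene','s6');cv2.imwrite('pics/w6b.png',np.hstack([cv2.resize(f['img'],(400,300)),cv2.resize(g['img'][180:330,180:380],(400,300))])); st()
E
```

```text
time: 11.35
tcp_pos: [495.5, 77.9, 103.1]
orientation: [[0.993, 0.121, -0.0], [0.121, -0.993, -0.0], [-0.0, 0.0, -1.0]]
contact_force: [0.6, -0.4, -1.4]
gripper_width: 0.244
grip_force: 60.0
11.45 [495.3  77.8 102.9] [[0.993, 0.121, -0.001], [0.121, -0.993, -0.0], [-0.001, 0.0, -1.0]] [-0.3 -0.1 -0.8] 0.24700150143943425 59.99527394771576
```

View pics/w6b.png

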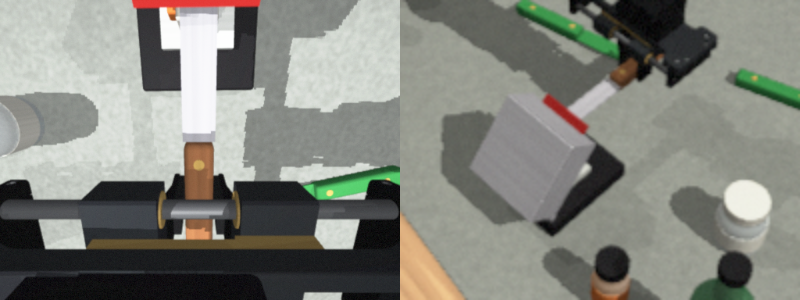

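The cover is past upright at the lip and swinging open on its own, since the wrist force no longer shows any load. I'll retreat and take the knife back to its old free spot.

```bash
python3 -m handwheel '[{"tx":-6,"ty":0,"tz":0,"turn":0},{"tx":-12,"ty":0,"tz":0,"turn":0},{"tx":-14,"ty":0,"tz":0,"turn":0},{"tx":-12,"ty":0,"tz":0,"turn":0},{"tx":-7,"ty":6,"tz":0,"turn":0},{"tx":-3,"ty":14,"tz":0,"turn":0},{"tx":0,"ty":25,"tz":0,"turn":0},{"tx":0,"ty":35,"tz":0,"turn":0},{"tx":0,"ty":40,"tz":0,"turn":0},{"tx":0,"ty":40,"tz":0,"turn":0},{"tx":0,"ty":40,"tz":0,"turn":0},{"tx":0,"ty":40,"tz":0,"turn":0},{"tx":0,"ty":40,"tz":0,"turn":0},{"tx":0,"ty":35,"tz":0,"turn":0},{"tx":0,"ty":25,"tz":0,"turn":0},{"tx":0,"ty":16,"tz":0,"turn":0},{"tx":0,"ty":0,"tz":0,"turn":-4},{"tx":0,"ty":0,"tz":0,"turn":-3.8},{"tx":0,"ty":0,"tz":0,"turn":0},{"tx":0,"ty":0,"tz":0,"turn":0}]' && python3 -m handwheel '[{"tx":0,"ty":0,"tz":10,"turn":0},{"tx":0,"ty":0,"tz":20,"turn":0},{"tx":0,"ty":0,"tz":20,"turn":0},{"tx":0,"ty":0,"tz":18,"turn":0},{"tx":0,"ty":0,"tz":12,"turn":0},{"tx":0,"ty":0,"tz":7,"turn":0},{"tx":0,"ty":0,"tz":4,"turn":0},{"tx":0,"ty":0,"tz":0,"turn":0},{"tx":0,"ty":0,"tz":0,"turn":0},{"tx":0,"ty":0,"tz":0,"turn":0}]'
```

```text
time: 13.12
tcp_pos: [484.8, -283.1, 103.2]
orientation: [[0.968, 0.252, 0.0], [0.252, -0.968, -0.0], [-0.0, 0.0, -1.0]]
contact_force: [0.3, -0.1, -1.5]
gripper_width: 0.246
grip_force: 60.0
time: 13.95
tcp_pos: [485.8, -282.4, 13.0]
orientation: [[0.967, 0.255, 0.001], [0.255, -0.967, -0.0], [0.001, 0.001, -1.0]]
contact_force: [-0.1, -0.0, -1.4]
gripper_width: 0.245
grip_force: 60.0
```

```bash
python3 -m handwheel '[{"tx":0,"ty":0,"tz":3,"turn":0},{"tx":0,"ty":0,"tz":3,"turn":0},{"tx":0,"ty":0,"tz":2,"turn":0},{"tx":0,"ty":0,"tz":0.8,"turn":0},{"tx":0,"ty":0,"tz":0,"turn":0},{"tx":0,"ty":0,"tz":0,"turn":0},{"tx":0,"ty":0,"tz":0,"turn":0}]'
```

```text
time: 14.53
tcp_pos: [485.3, -281.8, 3.6]
orientation: [[0.967, 0.255, -0.0], [0.255, -0.967, 0.0], [0.0, -0.0, -1.0]]
contact_force: [-1.9, 1.9, 5.2]
gripper_width: 0.248
grip_force: 60.0
```

```bash
python3 -m handwheel '[{"tx":0,"ty":0,"tz":0,"turn":0},{"tx":0,"ty":0,"tz":0,"turn":0},{"tx":0,"ty":0,"tz":0,"turn":0},{"tx":0,"ty":0,"tz":0,"turn":0},{"tx":0,"ty":0,"tz":0,"turn":0},{"tx":0,"ty":0,"tz":-3,"turn":0},{"tx":0,"ty":0,"tz":-8,"turn":0},{"tx":0,"ty":0,"tz":-15,"turn":0},{"tx":0,"ty":0,"tz":-25,"turn":0},{"tx":0,"ty":0,"tz":-35,"turn":0},{"tx":0,"ty":0,"tz":-35,"turn":0},{"tx":0,"ty":0,"tz":-35,"turn":0},{"tx":0,"ty":0,"tz":-30,"turn":0},{"tx":0,"ty":0,"tz":-20,"turn":0},{"tx":0,"ty":0,"tz":-13,"turn":0},{"tx":0,"ty":0,"tz":0,"turn":0},{"tx":0,"ty":0,"tz":0,"turn":0}]' 60 3 && python3 -m handwheel '[{"tx":6,"ty":-13,"tz":0,"turn":0},{"tx":13,"ty":-26,"tz":0,"turn":0},{"tx":13,"ty":-26,"tz":0,"turn":0},{"tx":13,"ty":-26,"tz":0,"turn":0},{"tx":13,"ty":-26,"tz":0,"turn":0},{"tx":13,"ty":-26,"tz":0,"turn":0},{"tx":13,"ty":-26,"tz":0,"turn":0},{"tx":13,"ty":-26,"tz":0,"turn":0},{"tx":13,"ty":-26,"tz":0,"turn":0},{"tx":13,"ty":-26,"tz":0,"turn":0},{"tx":13,"ty":-26,"tz":0,"turn":0},{"tx":13,"ty":-26,"tz":0,"turn":0},{"tx":13,"ty":-26,"tz":0,"turn":0},{"tx":7,"ty":-13,"tz":0,"turn":0},{"tx":0,"ty":0,"tz":0,"turn":4},{"tx":0,"ty":0,"tz":0,"turn":3.8},{"tx":0,"ty":0,"tz":0,"turn":0},{"tx":0,"ty":0,"tz":0,"turn":0}]' 87 20
python3 - <<'E'
from h import *
f=grab('wrist','w7');g=grab('scene','s7');h=grab('top','t7')
a=cv2.resize(f['img'][:240,100:420],(560,420)); 
cv2.imwrite('pics/w7b.png',np.vstack([np.hstack([cv2.resize(f['img'][:230,110:410],(400,307)),cv2.resize(g['img'][180:333,170:370],(400,306))[:307] if 0 else cv2.resize(g['img'][180:333,170:370],(400,307))]),np.hstack([cv2.resize(h['img'][120:220,160:290],(400,293))*1,cv2.resize(h['img'][140:260,260:424],(400,293))])])); st()
E
```

```text
time: 15.95
tcp_pos: [485.3, -281.8, 222.3]
orientation: [[0.967, 0.255, 0.001], [0.255, -0.967, 0.0], [0.001, -0.0, -1.0]]
contact_force: [-0.1, 0.6, -0.1]
gripper_width: 0.692
grip_force: 0.0
time: 17.45
tcp_pos: [562.1, 87.1, 221.4]
orientation: [[0.992, 0.122, -0.002], [0.122, -0.992, -0.001], [-0.002, 0.001, -1.0]]
contact_force: [-0.2, 0.2, 0.2]
gripper_width: 1.0
grip_force: 0.0
17.6 [562.4  87.4 222. ] [[0.993, 0.122, -0.001], [0.122, -0.993, -0.0], [-0.001, 0.0, -1.0]] [ 0.4 -0.3 -0.4] 0.9963450113057318 0.0
```

View pics/w7b.png

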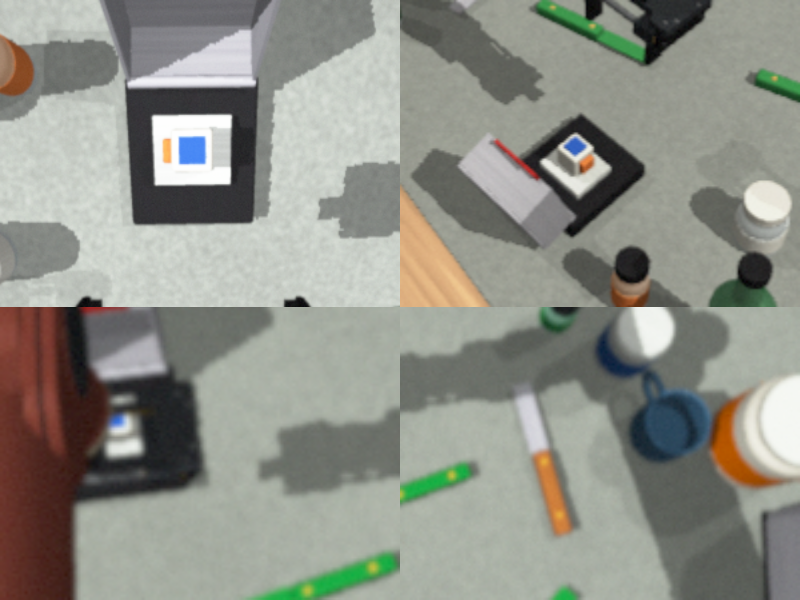

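The cover is fully open and the knife lies flat on the counter. The head's blue-topped centre is at wrist panel (192,151) and scene panel (573,147), with the orange button on its +y side.

```bash
python3 - <<'E'
from h import *
W,S=load('w7'),load('s7');u,v=110+192*.75,151*.749
p=tri([(W,u,v),(S,170+173/2,180+147/2)]);q=atz(W,u,v,76);print(p,q,proj(S,q),170+173/2,180+147/2)
s=env.get_state();o=np.array(s['orientation']);d=q[:2]-np.array(s['tcp_pos'])[:2];print('tool',d@o[:2,0],d@o[:2,1])
for n,a,b,z in [('colL',152,115,36),('colR',231,115,36),('colfl',153,185,36),('colfr',231,184,36),('plfl',133,222,26),('plfr',254,222,26)]:
    print(n,np.round(atz(W,110+a*.75,b*.749,z),1))
E
```

```text
[639.73163645  96.67404217  74.86198367] [639.282859   97.0046299  76.       ] [256.94115524 253.23567402] 256.5 253.5
tool 77.51730066269734 -0.1684396331517064
colL [665.5 136.   36. ]
colR [674.   66.4  36. ]
colfl [604.7 129.6  36. ]
colfr [614.5  57.3  36. ]
plfl [565.5 146.9  26. ]
plfr [580.  28.  26.]
```

```bash
python3 -m handwheel '[{"tx":15,"ty":0,"tz":0,"turn":0},{"tx":25,"ty":0,"tz":0,"turn":0},{"tx":25,"ty":0,"tz":0,"turn":0},{"tx":12,"ty":0,"tz":0,"turn":-6},{"tx":0,"ty":0,"tz":0,"turn":-7},{"tx":0,"ty":0,"tz":0,"turn":-7},{"tx":0,"ty":0,"tz":0,"turn":-7},{"tx":0,"ty":0,"tz":0,"turn":-7},{"tx":0,"ty":0,"tz":0,"turn":-7},{"tx":0,"ty":0,"tz":0,"turn":-7},{"tx":0,"ty":0,"tz":0,"turn":-7},{"tx":0,"ty":0,"tz":0,"turn":-7},{"tx":0,"ty":0,"tz":0,"turn":-7},{"tx":0,"ty":0,"tz":0,"turn":-7},{"tx":0,"ty":0,"tz":0,"turn":-7},{"tx":0,"ty":0,"tz":0,"turn":-7},{"tx":0,"ty":0,"tz":0,"turn":-7},{"tx":0,"ty":0,"tz":0,"turn":-7},{"tx":0,"ty":0,"tz":0,"turn":-7}]' && python3 -m handwheel '[{"tx":0,"ty":0,"tz":0,"turn":-7},{"tx":0,"ty":0,"tz":0,"turn":-7},{"tx":0,"ty":0,"tz":0,"turn":-7},{"tx":0,"ty":0,"tz":0,"turn":-7},{"tx":0,"ty":0,"tz":0,"turn":-7},{"tx":0,"ty":0,"tz":0,"turn":-7},{"tx":0,"ty":0,"tz":0,"turn":-7},{"tx":0,"ty":0,"tz":0,"turn":-7},{"tx":0,"ty":0,"tz":0,"turn":-7},{"tx":0,"ty":0,"tz":0,"turn":-6},{"tx":0,"ty":0,"tz":0,"turn":0},{"tx":0,"ty":0,"tz":0,"turn":0},{"tx":0,"ty":0,"tz":0,"turn":0},{"tx":0,"ty":0,"tz":0,"turn":0}]' && python3 - <<'E'
from h import *
st();s=env.get_state();o=np.array(s['orientation']);print(s['q'])
y=np.array([-.122,.9925]);d=np.array([639.4,96.9])+.75*y-np.array(s['tcp_pos'])[:2];print(d@o[:2,0],d@o[:2,1],np.degrees(np.arctan2(o[1,0],o[0,0])))
E
```

```text
time: 19.18
tcp_pos: [638.9, 96.9, 222.2]
orientation: [[-0.475, 0.88, -0.0], [0.88, 0.475, -0.0], [0.0, -0.0, -1.0]]
contact_force: [0.8, -0.1, 0.0]
gripper_width: 0.998
grip_force: 0.0
time: 20.35
tcp_pos: [639.0, 97.2, 222.3]
orientation: [[-0.993, -0.119, -0.0], [-0.119, 0.993, -0.0], [0.0, -0.0, -1.0]]
contact_force: [-0.1, -0.1, -0.1]
gripper_width: 1.003
grip_force: 0.0
20.35 [639.   97.2 222.3] [[-0.993, -0.119, -0.0], [-0.119, 0.993, -0.0], [0.0, -0.0, -1.0]] [-0.1 -0.1 -0.1] 1.0033964111914142 0.0
[-0.44622696  0.33071492  0.29264777  1.48670892 -0.09637418  1.33842382
  1.54354045]
-0.40164120464963876 0.44399273684688695 -173.17661607603813
```

```bash
python3 -m handwheel '[{"tx":-0.4,"ty":0.4,"tz":10,"turn":-0.2},{"tx":0,"ty":0,"tz":25,"turn":0},{"tx":0,"ty":0,"tz":30,"turn":0},{"tx":0,"ty":0,"tz":30,"turn":0},{"tx":0,"ty":0,"tz":30,"turn":0},{"tx":0,"ty":0,"tz":20,"turn":0},{"tx":0,"ty":0,"tz":16,"turn":0},{"tx":0,"ty":0,"tz":12,"turn":0},{"tx":0,"ty":0,"tz":7.5,"turn":0},{"tx":0,"ty":0,"tz":0,"turn":0},{"tx":0,"ty":0,"tz":0,"turn":0},{"tx":0,"ty":0,"tz":0,"turn":0}]' && python3 -m handwheel '[{"tx":0,"ty":0,"tz":0,"turn":0},{"tx":0,"ty":0,"tz":0,"turn":0},{"tx":0,"ty":0,"tz":0,"turn":0},{"tx":0,"ty":0,"tz":0,"turn":0},{"tx":0,"ty":0,"tz":0,"turn":0},{"tx":0,"ty":0,"tz":0,"turn":0},{"tx":0,"ty":0,"tz":0,"turn":0},{"tx":0,"ty":0,"tz":0,"turn":0},{"tx":0,"ty":0,"tz":0,"turn":0},{"tx":0,"ty":0,"tz":0,"turn":0}]' 0 30
```

```text
time: 21.35
tcp_pos: [640.1, 97.8, 43.0]
orientation: [[-0.992, -0.125, 0.002], [-0.125, 0.992, 0.0], [-0.002, 0.0, -1.0]]
contact_force: [0.0, 0.6, 0.7]
gripper_width: 0.998
grip_force: 0.0
time: 22.18
tcp_pos: [639.4, 97.4, 42.0]
orientation: [[-0.992, -0.125, 0.0], [-0.125, 0.992, -0.0], [-0.0, -0.0, -1.0]]
contact_force: [-1.5, -0.7, 1.1]
gripper_width: 0.392
grip_force: 30.0
```

The opening reads about 34 to 35 mm, so the button is in. Pulling up.

```bash
python3 -m handwheel '[{"tx":0,"ty":0,"tz":-2,"turn":0},{"tx":0,"ty":0,"tz":-4,"turn":0},{"tx":0,"ty":0,"tz":-7,"turn":0},{"tx":0,"ty":0,"tz":-9,"turn":0},{"tx":0,"ty":0,"tz":-10,"turn":0},{"tx":0,"ty":0,"tz":-10,"turn":0},{"tx":0,"ty":0,"tz":-10,"turn":0},{"tx":0,"ty":0,"tz":-10,"turn":0},{"tx":0,"ty":0,"tz":-10,"turn":0},{"tx":0,"ty":0,"tz":-10,"turn":0},{"tx":0,"ty":0,"tz":-9,"turn":0},{"tx":0,"ty":0,"tz":-8,"turn":0},{"tx":0,"ty":0,"tz":-7,"turn":0},{"tx":0,"ty":0,"tz":-6,"turn":0},{"tx":0,"ty":0,"tz":-4,"turn":0},{"tx":0,"ty":0,"tz":-2,"turn":0},{"tx":0,"ty":0,"tz":0,"turn":0},{"tx":0,"ty":0,"tz":0,"turn":0},{"tx":0,"ty":0,"tz":0,"turn":0}]'
```

```text
time: 23.77
tcp_pos: [639.4, 97.5, 159.9]
orientation: [[-0.992, -0.125, 0.0], [-0.125, 0.992, -0.0], [0.0, -0.0, -1.0]]
contact_force: [1.8, -4.0, -0.4]
gripper_width: 0.389
grip_force: 30.0
```

```bash
python3 -m handwheel '[{"tx":0,"ty":0,"tz":-1,"turn":0},{"tx":0,"ty":0,"tz":-1,"turn":0},{"tx":0,"ty":0,"tz":-0.6,"turn":0},{"tx":0,"ty":0,"tz":0,"turn":0},{"tx":0,"ty":0,"tz":0,"turn":0},{"tx":0,"ty":0,"tz":0,"turn":0},{"tx":0,"ty":0,"tz":0,"turn":0}]'
python3 - <<'E'
from h import *
g=grab('scene','s8');h=grab('top','t8');cv2.imwrite('pics/f8.png',np.hstack([cv2.resize(g['img'][120:330,150:350],(400,420)),cv2.resize(h['img'][110:278,250:410],(400,420))])); st()
E
```

```text
time: 24.35
tcp_pos: [639.3, 97.4, 162.0]
orientation: [[-0.992, -0.125, -0.0], [-0.125, 0.992, -0.0], [0.0, -0.0, -1.0]]
contact_force: [3.7, -3.9, -3.7]
gripper_width: 0.391
grip_force: 30.0
24.45 [639.3  97.5 162. ] [[-0.992, -0.125, -0.0], [-0.125, 0.992, -0.0], [0.0, -0.0, -1.0]] [ 3.3 -4.1 -3.7] 0.38916891416078003 30.01339389502391
```

View pics/f8.png

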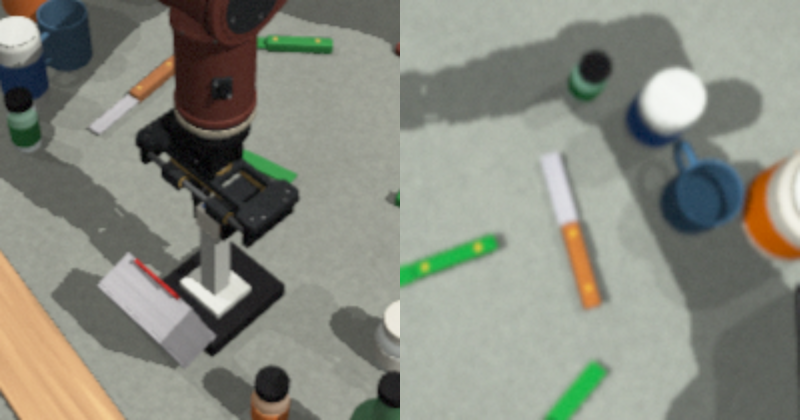

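The post is out with its stem standing clear, the cover is open and the knife lies flat. I'll check the stop with a small extra pull.

```bash
python3 -m handwheel '[{"tx":0,"ty":0,"tz":-0.6,"turn":0},{"tx":0,"ty":0,"tz":-0.6,"turn":0},{"tx":0,"ty":0,"tz":0,"turn":0},{"tx":0,"ty":0,"tz":0,"turn":0},{"tx":0,"ty":0,"tz":0,"turn":0},{"tx":0,"ty":0,"tz":0,"turn":0},{"tx":0,"ty":0,"tz":0,"turn":0}]'
```

```text
time: 25.03
tcp_pos: [639.2, 97.4, 162.1]
orientation: [[-0.992, -0.125, -0.001], [-0.125, 0.992, -0.001], [0.001, -0.001, -1.0]]
contact_force: [7.1, -3.0, -10.5]
gripper_width: 0.39
grip_force: 30.0
```

The post didn't move and the downward force rose to 10.5 N, so it is at the end stop with the button squeezed in. Handing in.

```bash
python3 -c "
from cell import env
print(env.close_job())"
```

```text
the job is handed in; nothing more can be done
None
```

The job is handed in at about 25 s: the knife levered the cover fully open and lies flat on the counter again, and the arm is holding the post at its second stop with the button squeezed in. I moved none of the jars, bottles, can, tub or mug.

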